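Release a ratchet clamp and rack the module

TASK

The tall plug-in module is locked in the ratchet clamp. Lift the pawl by its black tab and slide the clamp bar back to the end of its travel; then take the module out and lower it gently, upright, into the empty bay of the rack, right down onto the bay floor and about level with the rack's ends. Leave the bar back, let everything go, and do not disturb the other things on the bench.

Things in the scene. Friction and masses are not known exactly. Their poses are not given: they have to be found in the camera images.
- clamp: Ratchet clamp, fixed on the left or right of the bench: steel base 150 (x) x 280 (y) x 12 mm; origin: centre of the underside. Its +y is the way the bar slides open. The fixed jaw (130 mm wide, 48 mm high) is at the -y end. The module stands on the base between it and the bar's jaw (110 mm wide, 46 mm high), whose tongue in the module's groove stops it lifting until the bar is 8 mm back.
- tab (a point): Middle of the pawl's upright black tab, 76 mm above the bench on the clamp's centre line, 158 mm from the module along +y. The tab is 14 mm thick (clamp x), 26 mm long (y), its top 94 mm above the bench. Pinch it from above across its thickness, lift 15 to 25 mm (2 to 4 N; a spring returns it), and drag it along the clamp's +y: the bar it rides on comes along.
- pawl (a joint): Pawl angle, rad: 0 down in the saw teeth of the base (pitch 10 mm), up to 0.7 as the tab is lifted; clear of the teeth above 0.12 (8 mm at the tab). Its hinge, on the bar, runs along the clamp's x, 70 mm from the tab's middle toward the module (-y) and 44 mm below it.
- bar (a joint): Clamp bar position in m: 0 closed on the module (up to 2 mm of play while the pawl is down), 0.060 fully back. It slides stiffly (2.5 N friction) and stays where it is left; the pawl stops it from going back when down.
- module_center (a point): Centre of the tall grey module: 120 (x) x 30 (y, thickness) x 105 mm tall, 0.3 to 0.5 kg; this point is half-way up, 64.5 mm above the bench at the start (it stands on the clamp's 12 mm base). Both sides have a groove 8 mm deep, 14 to 28 mm above the underside. Grip across its thickness from above, 70 to 95 mm above the underside, clear of the jaws.
- bay_floor (a point): Middle of the floor of the rack's empty bay (any of the three), 6 mm above the bench, on a thin black pad. x along the bay (130 mm long, open at both ends), y across it (38 mm clear: 4 mm play each side of the module), z up. Bays are 54 mm apart; the dividers' roof-shaped tops peak 46 mm above the bench. Short modules (tops 64 mm above the bench) stand in the other two.
- rack: Black plastic rack with three parallel bays, fixed to the bench: 130 (x) x 178 (y) x 46 mm, origin at the centre of the underside, axes as the bay's.
- short_a: one of two short white plug-in modules (120 x 30 x 58 mm) that stand in the other bays of the rack; origin at the centre of its underside. Leave alone.
- short_b: the other short white module, same size; origin at the centre of its underside. Leave alone.
- screwdriver: bystander: screwdriver, 200 mm, lying along x between clamp and rack; leave alone.
- wrench: bystander: flat wrench, 180 mm, on the left of the table; leave alone.
- bottle: bystander: white bottle, 60 mm across, 120 mm tall, at the back; origin at the underside; leave alone.
- beaker: bystander: grey plastic beaker, 72 mm across, 85 mm tall, on the right; origin at the underside; leave alone.
- roller: bystander: black roller frame with a steel shaft, 70 x 150 x 70 mm, at the back; origin at the underside; leave alone.
Not all that is in view belongs to the job. Leave any green, orange or pink look-alike of the part that bears module_center alone.

How it is judged:
By the outcome, as a careful person would: the job done as asked, in the order asked, and still so for the second after the job is handed in, with the robot touching nothing.
It also fails if it takes over 61 s, if anything falls off the work surface, if the arm or the gripper's body presses on something with over 40 N, if the wrist force passes 120 N, or if a joint passes its speed limit or range.

ROBOT

A 6-joint arm with a two-finger parallel gripper is mounted at the origin on the work surface. World frame = base frame: x ahead of the robot, y to its left, z up, the work surface at z = 0. Lengths are in m, angles in rad, forces in N, time in s.
With the tool pointing down it reaches from about 0.425 to 1.125 m from the base axis. Payload 14.9 kg.
Tool frame: the origin (TCP) lies on the centre line of the jaws, within the pads' length; the fingertips stand 17 mm ahead of it and the grasp point (between the pads) lies 2 mm behind it (env.tips_ahead is the distance from the TCP to the fingertips, in m); z points along the fingers, y is the line along which they close (so a half turn about z gives the same grasp; the last joint's range is limited). The gripper opens to 91 mm and grips with 3 to 60 N. Pads are 32 mm wide; open, the fingers measure 118 mm over their backs; the gripper's body (76 mm by 178 mm) begins 60 mm behind the grasp point.
Start: joints at [-1.248, 0.379, 1.734, -0, 1.028, -0.033], TCP at [0.244, -0.656, 0.231] pointing down, gripper open.
Joint ranges: [-2.77, 2.77], [-0.74, 2.19], [0, 2.66], [-1.06, 4.2], [0.31, 2.87], [-3.08, 3.08]. Speed limits (rad/s): [1.89, 1.89, 2.39, 3.14, 3.14, 3.14].

INTERFACE

Orientations are given as a 3x3 rotation matrix whose columns are the frame's x, y, z axes.
In Python, from rig import env, camera, camera_info gives the robot as it stands. Calls block until the motion is done:
- env.move_to(position, orientation): joint-space move of the TCP to a pose.
- env.line_to(position, rate=0.15, attitude=None, until_force=None): straight line of the TCP; attitude=None keeps the orientation; rate is the mean speed in m/s. With until_force (N) it stops when the force on the tool has changed by that much, and returns True; else False.
- env.move_j(angles): joint-space move.
- env.gripper_to(opening, force=None): finger opening in m; force is the grip in N (None keeps the last); returns when the fingers have stopped.
- env.pause(seconds).
- env.inverse_kinematics(position, orientation): joint angles nearest the present ones, or None.
- env.get_state(): the state.
- camera(name): name is "side" or "top"; returns (picture, depth): 420x560x3 uint8, blue, green, red; 420x560 float32, m along the optical axis (not along the pixel's ray), 0 where there is no reading.
- camera_info(name): a dict with "K" (3x3 intrinsics, pixels), "rvec" (rotation vector, rad) and "tvec" (3), from world to camera coordinates, as OpenCV has them. Camera axes: x right, y down, z forward; pixel columns grow to the right and rows downward; lengths in m; the calibration is good to about 2 mm. A picture is of the moment at which its call begins. camera_info takes no time and is no camera call.
A pose or a line that the arm cannot do raises env.MotionError and nothing moves.
- env.finish_job(): hands the job in; it is judged then, once.
The state is a dict: "t": time; "joint_pos": joint angles; "qd": joint speeds; "joint_efforts": joint torques, N m; "ee_pos": TCP position; "orientation": TCP orientation; "contact_force": force on the tool from outside, world axes, zero at the start; "moment": the same for the moment, N m; "width": finger opening in m; "grasp_force": force on a finger pad.
Only numpy, scipy, OpenCV 4.12 (cv2) and the standard library are available. Lean on these libraries where they do the work, as an engineer would, in place of code of your own. Each camera call takes 0.05 s, during which the arm holds its last target. There are 200 camera calls.

## Working session

There is one attempt and no reset: what is moved stays moved. The work goes in short steps, each a Python script; the robot and the scene stay as the last script left them, time stands still between calls to the robot, and variables do not carry over. Pictures are saved under pics/ and viewed, at most 10 in all, crops included, and the job is handed in when it is done.

```bash
ls; mkdir -p pics
python3 - <<'E'
from rig import env,camera,camera_info
import cv2,numpy as np
for n in("top","side"):
    p,d=camera(n);cv2.imwrite(f"pics/{n}0.png",p);np.save(f"{n}0.npy",d)
    i=camera_info(n);R=cv2.Rodrigues(np.array(i["rvec"]))[0];print(n,i["K"],(-R.T@np.array(i["tvec"]).ravel()),R[2],(d>0).mean())
print(env.get_state()["t"])
E
```

```text
pics
top [[511.57799113   0.         278.79060396]
 [  0.         511.57799113 217.16176349]
 [  0.           0.           1.        ]] [0.42153775 0.02394661 1.6703381 ] [ 0.05619877 -0.00646775 -0.99839865] 0.995829081632653
side [[497.75865643   0.         279.9454824 ]
 [  0.         497.75865643 207.32477973]
 [  0.           0.           1.        ]] [-0.28069899  1.2081572   1.13294174] [ 0.45138029 -0.67295532 -0.5859923 ] 0.9818367346938776
0.1
```

View pics/top0.png

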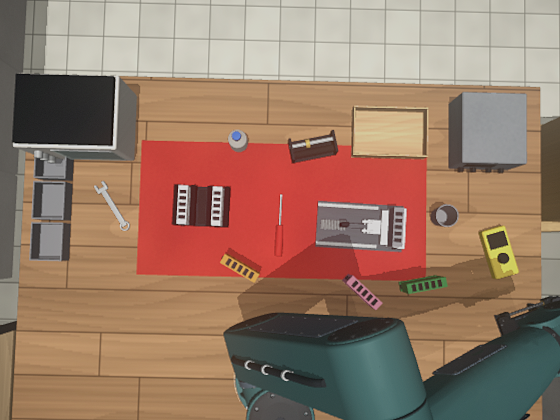

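View pics/side0.png

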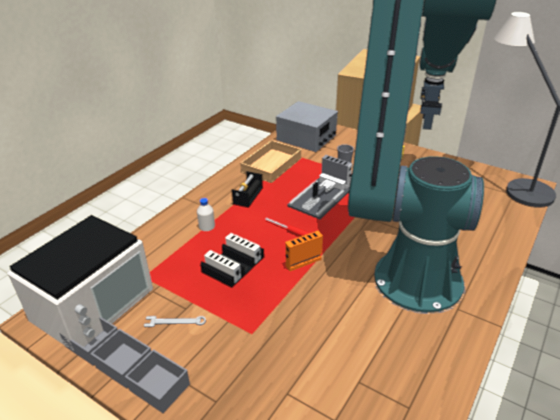

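Top view: the arm is at the bottom and +y is to the left. Candidates for the module are the grey one in the clamp at (399,228), orange (240,266), pink (363,291) and green (424,284). I choose the grey one in the clamp. The tab is near (345,225). The empty bay is the middle one of the rack, at (201,206). Next I take a close crop and measure with depth from both views.

```bash
cat > h.py <<'E'
import cv2,numpy as np
from rig import env,camera,camera_info
def cloud(n,d):
    i=camera_info(n);K=np.array(i["K"]);R=cv2.Rodrigues(np.array(i["rvec"]))[0];t=np.array(i["tvec"]).ravel()
    v,u=np.mgrid[:d.shape[0],:d.shape[1]]
    c=np.stack([(u-K[0,2])*d/K[0,0],(v-K[1,2])*d/K[1,1],d],-1)
    return (c-t)@R
def rect(P,m):
    # min-area rectangle of xy of masked points: centre, size, angle; median z
    q=P[m]; r=cv2.minAreaRect((q[:,:2]*1000).astype(np.float32)); return [np.round(x,1) for x in r],round(float(np.median(q[:,2])*1000),1),len(q)
def box(P,x0,x1,y0,y1,z0,z1):
    return (P[...,0]>x0)&(P[...,0]<x1)&(P[...,1]>y0)&(P[...,1]<y1)&(P[...,2]>z0)&(P[...,2]<z1)
E
python3 - <<'E'
from h import *
T=cv2.imread("pics/top0.png");S=cv2.imread("pics/side0.png")
a=cv2.resize(T[190:260,305:420],None,fx=5,fy=5,interpolation=2)[:, :575]
b=cv2.resize(S[140:225,275:375],None,fx=3.5,fy=3.5,interpolation=2)
c=cv2.resize(T[175:240,160:240],None,fx=4,fy=4,interpolation=2)
o=np.zeros((600,800,3),np.uint8)
a=a[:350];o[:a.shape[0],:a.shape[1]]=a
b=cv2.resize(b,(290,246));o[352:598,:290]=b;c=cv2.resize(c,(300,244));o[352:596,300:600]=c
cv2.imwrite("pics/crop.png",o)
for n in("top","side"):
    P=cloud(n,np.load(n+"0.npy"))
    print(n,"table z",np.median(P[box(P,.3,.6,-.1,.1,-.02,.02)][:,2]))
    for nm,bb in dict(module=(.28,.55,-.5,-.3,.105,.135),tabs=(.28,.55,-.3,-.1,.075,.11),clamp=(.25,.6,-.5,-.05,.006,.135),rack=(.25,.65,.1,.42,.015,.1),shortA=(.25,.65,.1,.27,.056,.08),shortB=(.25,.65,.27,.42,.056,.08)).items():
        m=box(P,*bb)
        if m.sum()>4: print(n,nm,*rect(P,m), P[m].min(0).round(3),P[m].max(0).round(3))
P=cloud("top",np.load("top0.npy"))
for v in(222,225,228):print(v,[(int(P[v,u,1]*1000),int(P[v,u,2]*1000)) for u in range(315,410,2)])
print([(int(P[205,u,1]*1000),int(P[205,u,2]*1000)) for u in range(168,234,1)])
E
```

```text
top table z 0.0007782567262060161
top module [array([ 422.8, -399.7]), array([280.4, 123.4]), np.float64(20.8)] 114.6 623 [ 0.288 -0.498  0.105] [ 0.549 -0.33   0.129]
top tabs [array([ 382.4, -206.5]), array([240.6,  65.8]), np.float64(19.6)] 103.5 272 [ 0.28  -0.278  0.076] [ 0.501 -0.177  0.11 ]
top clamp [array([ 424.6, -274.7]), array([449.2, 349.1]), np.float64(89.9)] 19.0 5864 [ 0.25  -0.5    0.006] [ 0.599 -0.05   0.129]
top rack [array([462.7, 241.3]), array([347.2, 206.9]), np.float64(16.5)] 47.8 1872 [0.322 0.1   0.015] [0.611 0.357 0.1  ]
top shortA [array([469.6, 186.5]), array([273.6,  70.5]), np.float64(20.3)] 64.5 389 [0.354 0.106 0.056] [0.603 0.227 0.08 ]
top shortB [array([544. , 319.7]), array([ 32.7, 122.3]), np.float64(88.7)] 63.9 376 [0.483 0.304 0.056] [0.605 0.337 0.077]
side table z 0.00019775233481620486
side module [array([ 486.9, -347.2]), array([ 44. , 126.2]), np.float64(89.1)] 114.4 193 [ 0.424 -0.37   0.105] [ 0.55  -0.324  0.123]
side tabs [array([ 493.9, -183.7]), array([31.7, 17.8]), np.float64(79.5)] 88.5 36 [ 0.484 -0.2    0.076] [ 0.502 -0.168  
[... 2278 characters left out ...]
3), (370, -2), (366, -1), (363, -3), (352, 37), (346, 49), (344, 47), (342, 40), (334, 65), (331, 64), (328, 64), (324, 69), (323, 53), (319, 62), (315, 67), (310, 72), (309, 65), (305, 67), (305, 47), (308, 16), (300, 43), (298, 38), (295, 34), (290, 45), (288, 38), (284, 39), (284, 19), (283, 5), (279, 11), (276, 8), (274, 1), (270, 10), (269, -3), (264, 3), (262, -3), (257, 10), (255, 0), (246, 38), (243, 41), (239, 47), (236, 45), (233, 45), (230, 38), (224, 62), (220, 73), (218, 60), (215, 62), (212, 60), (208, 63), (205, 68), (202, 65), (199, 66), (198, 46), (197, 22), (192, 43), (189, 40), (186, 39), (181, 49), (179, 37), (177, 29), (176, 7), (173, -1), (170, -5), (167, 0), (164, -7)]
```

View pics/crop.png

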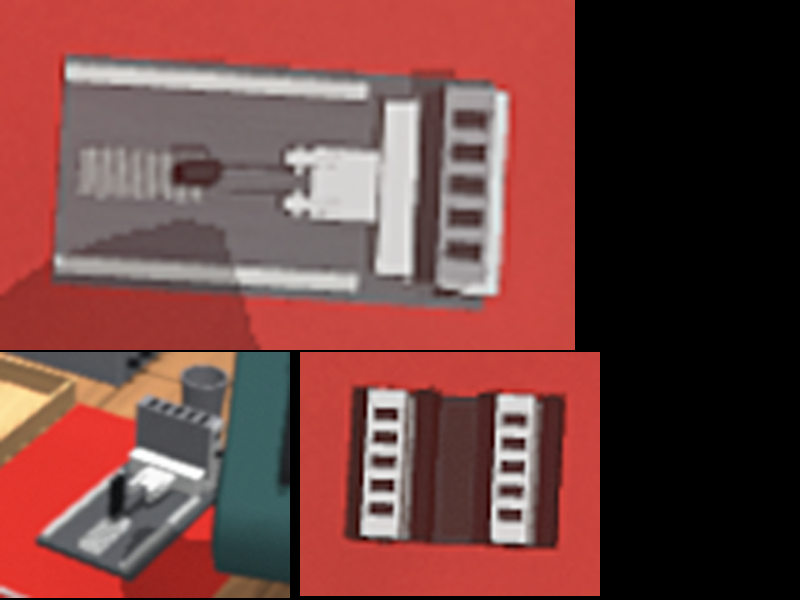

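The crop shows the grey five-slot module upright between the fixed jaw and the white bar jaw. The black tab is at crop (195,170), i.e. top image (344,224). The rack's middle bay is empty. The clamp is turned a few degrees. Next I fit the yaws and centres.

```bash
cat >> h.py <<'E'
def onplane(n,uv,z):
    i=camera_info(n);K=np.array(i["K"]);R=cv2.Rodrigues(np.array(i["rvec"]))[0];t=np.array(i["tvec"]).ravel()
    uv=np.atleast_2d(uv).astype(float);r=np.c_[(uv-K[:2,2])/K[0,0],np.ones(len(uv))]@R;c=-R.T@t
    return c+r*((z-c[2])/r[:,2])[:,None]
def fit(n,P,m,z):
    "largest blob of the mask, min rectangle of its pixels cast on plane z (mm); returns centre,size,dir of long side (deg from x)"
    k,l,s,_=cv2.connectedComponentsWithStats(m.astype(np.uint8));b=1+s[1:,4].argmax();v,u=np.where(l==b)
    q=onplane(n,np.c_[u,v],z)[:,:2]*1000;r=cv2.minAreaRect(q.astype(np.float32))
    e=np.linalg.eigh(np.cov(q.T))[1][:,1];a=np.degrees(np.arctan2(e[1],e[0]));a=(a+90)%180-90
    zz=P[l==b][:,2];return np.round(q.mean(0),1),np.round(r[0],1),np.round(r[1],1),"axis %.1f"%a,"z %.1f"%(np.median(zz)*1000),len(u)
E
python3 - <<'E'
from h import *
for n in("top","side"):
    P=cloud(n,np.load(n+"0.npy"));I=cv2.imread(f"pics/{n}0.png");H=cv2.cvtColor(I,cv2.COLOR_BGR2HSV)
    red=(H[...,1]>130)&((H[...,0]<12)|(H[...,0]>170))
    print(n,"module",fit(n,P,box(P,.4,.6,-.378,-.336,.108,.13),.117))
    print(n,"tab",fit(n,P,box(P,.45,.54,-.23,-.15,.08,.105),.094))
    print(n,"jaw/white",fit(n,P,box(P,.4,.6,-.334,-.28,.03,.058)&(H[...,2]>170)&(H[...,1]<60),.058))
    print(n,"A",fit(n,P,box(P,.45,.64,.16,.24,.054,.08),.064))
    print(n,"B",fit(n,P,box(P,.45,.64,.29,.35,.054,.08),.064))
    print(n,"rackall",fit(n,P,box(P,.45,.64,.1,.42,.025,.08),.046))
    print(n,"bayfloor",fit(n,P,box(P,.45,.64,.24,.285,-.02,.018)&~red,.006))
    print(n,"clampbase",fit(n,P,box(P,.38,.6,-.42,-.08,-.01,.13)&~red&(H[...,1]<90),.012))
# base long edges, top view: red->grey transition along columns
n="top";I=cv2.imread("pics/top0.png");S=cv2.cvtColor(I,cv2.COLOR_BGR2HSV)[...,1]
e=[(u,195+np.argmax(S[195:225,u]<90)) for u in range(322,385,3)]
f=[(u,225+np.argmax(S[225:270,u]>110)) for u in range(322,385,3)]
for nm,g in(("top edge",e),("bottom edge",f)):
    q=onplane(n,g,.012);c=np.polyfit(q[:,1],q[:,0],1);r=q[:,0]-np.polyval(c,q[:,1]);print(nm,c,"deg",np.degrees(np.arctan(c[0])),"res",r.std(),"x at y=-.25",np.polyval(c,-.25))
E
```

```text
top module (array([ 489. , -349.7]), array([ 487.7, -349.6]), array([ 28.6, 121.7]), 'axis -1.2', 'z 117.4', 363)
top tab (array([ 494.1, -189. ]), array([ 494.2, -188.1]), array([12.4, 24.7]), 'axis 86.9', 'z 92.6', 40)
top jaw/white (array([ 488.7, -309.1]), array([ 488.7, -303.4]), array([ 52.3, 105.5]), 'axis -1.1', 'z 44.0', 343)
top A (array([541.6, 211.7]), array([542.3, 211.9]), array([120. ,  31.4]), 'axis -0.8', 'z 64.4', 379)
top B (array([544.1, 319.7]), array([544. , 318.8]), array([ 32.9, 122.8]), 'axis -1.1', 'z 63.8', 382)
top rackall (array([544.4, 318.4]), array([543.6, 317.6]), array([ 72.1, 132.9]), 'axis -0.6', 'z 48.6', 864)
top bayfloor (array([545.8, 267.8]), array([545.4, 267.6]), array([124.2,  32.6]), 'axis -0.9', 'z 6.3', 383)
top clampbase (array([ 492.7, -253.3]), array([ 492.8, -254.3]), array([289.4, 148.3]), 'axis 87.8', 'z 16.8', 3989)
side module (array([ 487.6, -346.9]), array([ 485. , -342.9]), array([ 36.4, 127.8]), 'axis -0.8', 'z 114.9', 121)
side tab (array([ 489.4, -177.3]), array([ 487.9, -175.5]), array([19. , 42.1]), 'axis -76.5', 'z 90.2'
[... 200 characters left out ...]
'axis -2.3', 'z 62.8', 284)
side B (array([542.5, 324.7]), array([542.9, 325.9]), array([ 41.7, 129.5]), 'axis -1.5', 'z 63.3', 319)
side rackall (array([541. , 330.2]), array([545.3, 331.7]), array([ 81.9, 156.3]), 'axis -5.9', 'z 47.7', 752)
side bayfloor (array([540.9, 249.5]), array([556.2, 245.3]), array([ 44.8, 154.1]), 'axis -4.1', 'z 7.4', 185)
side clampbase (array([ 503.6, -291.4]), array([ 508.2, -314.8]), array([186. , 455.6]), 'axis -79.7', 'z 23.4', 2062)
top edge [0.03924746 0.57535865] deg 2.2475599838813034 res 0.0009390071451170326 x at y=-.25 0.565546783528059
bottom edge [0.10069773 0.44716249] deg 5.750171583002528 res 0.021600224183193142 x at y=-.25 0.42198805270161543
```

Heights and sizes match the text: module 117 mm, tab 93, short modules 64, bay floor 6, module-to-tab distance 160. Clamp yaw is about -2.1°, rack yaw about -1.1°. Now for the tab.

```bash
cat >> h.py <<'E'
def axes(deg):
    a=np.radians(deg);return np.array([np.cos(a),np.sin(a),0]),np.array([-np.sin(a),np.cos(a),0])
def down(y,flip=1):
    y=flip*y;z=np.array([0,0,-1.]);return np.c_[np.cross(y,z),y,z]
def st():
    s=env.get_state();print("t %.1f"%s["t"],np.round(s["ee_pos"],4),"w %.4f"%s["width"],"g %.1f"%s["grasp_force"],"F",np.round(s["contact_force"],1));return s
CX,CY=axes(-2.1);RX,RY=axes(-1.1)
TAB=np.array([.494,-.1885]);MOD=np.array([.4883,-.3485]);BAY=np.array([.5433,.2655])
def P3(p,z):return np.array([p[0],p[1],z])
E
python3 - <<'E'
from h import *
for f in(1,-1):print(f,env.inverse_kinematics(P3(TAB,.2),down(CX,f)),env.inverse_kinematics(P3(MOD,.2),down(CY,f)),env.inverse_kinematics(P3(BAY,.2),down(RY,f)))
f=min((1,-1),key=lambda f:abs((lambda q:9 if q is None else q[5])(env.inverse_kinematics(P3(TAB,.2),down(CX,f)))))
env.gripper_to(.05,20)
env.move_to(P3(TAB,.16),down(CX,f));st()
print(env.line_to(P3(TAB,.080),.12,until_force=8));st()
env.gripper_to(0.0,20);st()
p,d=camera("side");cv2.imwrite("pics/s1.png",cv2.resize(p[100:260,220:420],None,fx=3.5,fy=3.5))
E
```

```text
1 [-4.08607126e-01  1.52379649e-01  2.09579573e+00 -4.44089210e-16
  8.93417276e-01 -3.71955212e-01] [-6.58711020e-01  2.63542085e-01  1.95657585e+00 -4.44089210e-16
  9.21474723e-01 -2.19285543e+00] [ 4.16010016e-01  2.70835423e-01  1.94695880e+00 -4.44089210e-16
  9.23798429e-01 -1.13558769e+00]
-1 [-4.08607126e-01  1.52379649e-01  2.09579573e+00 -4.44089210e-16
  8.93417276e-01  2.76963744e+00] [-6.58711020e-01  2.63542085e-01  1.95657585e+00 -4.44089210e-16
  9.21474723e-01  9.48737222e-01] [ 4.16010016e-01  2.70835423e-01  1.94695880e+00 -4.44089210e-16
  9.23798429e-01  2.00600496e+00]
t 2.8 [ 0.4942 -0.1892  0.1602] w 0.0500 g 0.0 F [-0.1 -0.2 -0.3]
False
t 3.6 [ 0.4944 -0.1887  0.0805] w 0.0499 g 0.0 F [ 0.1  0.3 -0.6]
t 4.3 [ 0.4952 -0.1887  0.0805] w 0.0142 g 20.0 F [ 7.   0.7 -1.7]
```

View pics/s1.png

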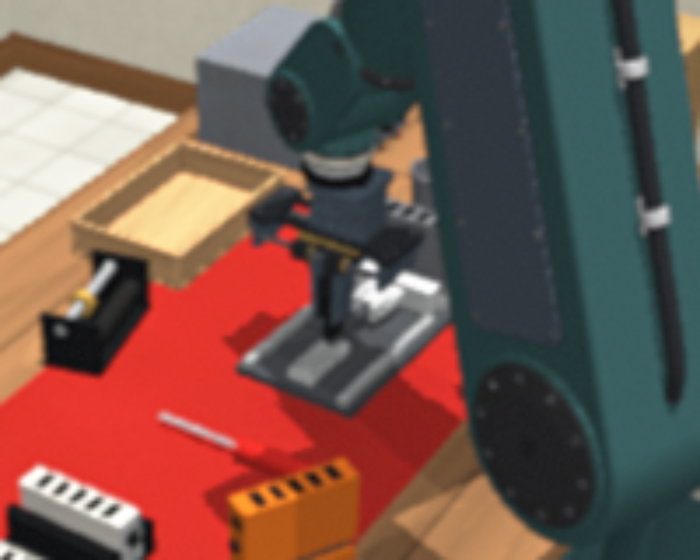

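The fingers hold the tab: width is 14.2 mm and they stand around the black tab. Next I lift it along its arc and drag it back.

Run:
```python
from h import *
o=np.array([.4957,-.1887,.0805])   # 1.5 mm toward the tab's true middle
r=np.hypot(.070,.0505);a0=np.arctan2(.0505,.070)
def arc(th):return o+CY*r*(np.cos(a0+th)-np.cos(a0))+np.array([0,0,r*(np.sin(a0+th)-np.sin(a0))])
for th in(0,.06,.12,.18,.24,.31):env.line_to(arc(th),.05)
st()
top=arc(.31);print("lift mm",(top[2]-o[2])*1000)
h=env.line_to(top+CY*.045,.06);st()
h=env.line_to(top+CY*.066,.03,until_force=15);s=st();print("stop",h,"travel mm",(s["ee_pos"]-top)@CY*1000)
p,d=camera("side");cv2.imwrite("pics/s2.png",cv2.resize(p[120:240,250:390],None,fx=5,fy=5)); np.save("s2.npy",d)
```

```text
t 5.8 [ 0.4949 -0.2073  0.0994] w 0.0136 g 20.0 F [-3.   4.9  3.7]
lift mm 18.94694983026958
t 6.7 [ 0.4967 -0.1624  0.0995] w 0.0138 g 20.0 F [-3.9  2.7  0.7]
t 7.3 [ 0.4971 -0.1462  0.0991] w 0.0141 g 20.0 F [0.2 0.3 1.2]
stop True travel mm 61.29375505308166
```

View pics/s2.png

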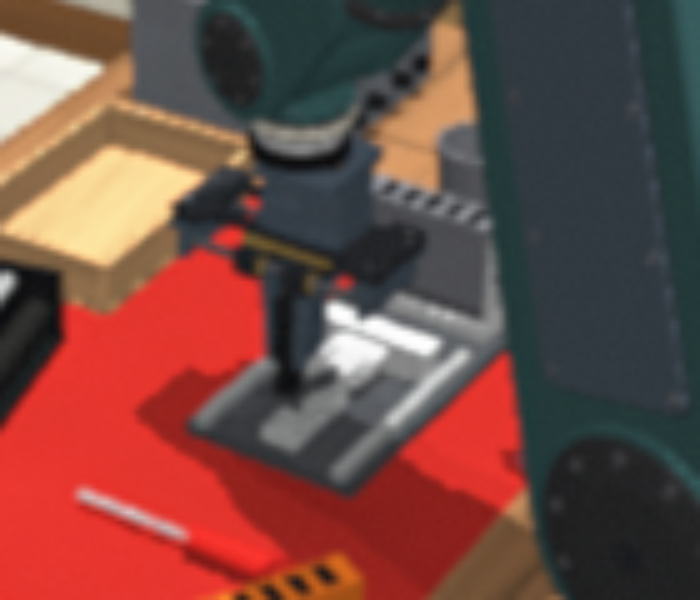

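The bar's white jaw now stands well away from the module, and it hit the stop at about 61 mm. I lower the pawl along its arc, release it, and check the bar's position before gripping the module.

Run:
```python
from h import *
r=np.hypot(.070,.0505);a0=np.arctan2(.0505,.070)
s=env.get_state();b=np.array(s["ee_pos"])
def arc(th):return b+CY*(.0005+r*(np.cos(a0+th)-np.cos(a0+.31)))+np.array([0,0,r*(np.sin(a0+th)-np.sin(a0+.31))])
for th in(.24,.17,.1,.04,0.01):env.line_to(arc(th),.06)
st()
env.gripper_to(.05);st()
p=np.array(env.get_state()["ee_pos"]);env.line_to(P3(p,.17),.2)
# go above the module, gripper across its thickness
env.gripper_to(.07)
env.move_to(P3(MOD,.2),down(CY,-1));st()
p,d=camera("top");cv2.imwrite("pics/t3.png",p);P=cloud("top",d)
print("tab",fit("top",P,box(P,.45,.54,-.2,-.09,.08,.105),.094))
p,d=camera("side");cv2.imwrite("pics/s3.png",cv2.resize(p[120:240,250:390],None,fx=5,fy=5))
q=cloud("side",d);print("side tab",fit("side",q,box(q,.45,.54,-.2,-.09,.08,.105),.094))
```

```text
t 8.6 [ 0.4981 -0.1281  0.0817] w 0.0138 g 20.0 F [-7.3 -7.5 15.7]
t 9.3 [ 0.4978 -0.1275  0.0809] w 0.0502 g 0.0 F [-0.2  0.3  0.8]
t 11.5 [ 0.4882 -0.348   0.1998] w 0.0701 g 0.0 F [-0.4  0.7 -0.1]
tab (array([ 496. , -132.1]), array([ 495.9, -132.4]), array([12.4, 24.7]), 'axis 89.0', 'z 95.2', 42)
side tab (array([ 492.7, -124. ]), array([ 492.8, -124.5]), array([18.7, 40.3]), 'axis -69.2', 'z 91.5', 32)
```

View pics/s3.png

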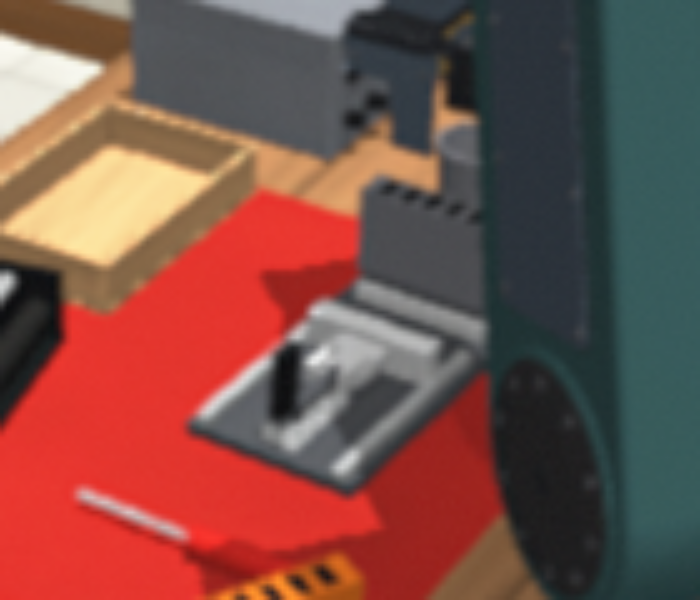

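The bar is back and the pawl is down. The depth readings give 55–58 mm of travel, so I measure the shift more sharply from image edges (tab darkness and white jaw, before against after).

Run:
```python
from h import *
A=cv2.imread("pics/top0.png");
p,d=camera("top");B=p
def prof(I,r0,r1,c0,c1):return cv2.cvtColor(I,cv2.COLOR_BGR2GRAY)[r0:r1,c0:c1].astype(float).mean(0)
print("tab rows before",prof(A,222,226,318,360).round().astype(int).tolist());print("after",prof(B,222,226,318,360).round().astype(int).tolist())
print("jaw before",prof(A,214,219,350,396).round().astype(int).tolist());print("after",prof(B,214,219,350,396).round().astype(int).tolist())
print("mm/px jaw",np.diff(onplane("top",[[360,216],[380,216]],.058)[:,1])/20*1000,"tab",np.diff(onplane("top",[[330,224],[345,224]],.094)[:,1])/15*1000)
```

```text
tab rows before [114, 112, 108, 138, 149, 155, 140, 140, 152, 132, 138, 158, 130, 135, 154, 125, 138, 152, 122, 140, 146, 90, 46, 52, 60, 62, 62, 62, 62, 60, 58, 85, 105, 106, 104, 104, 106, 108, 108, 106, 103, 102]
after [117, 120, 79, 45, 46, 59, 63, 61, 61, 56, 56, 62, 64, 103, 108, 106, 109, 110, 109, 108, 111, 112, 112, 118, 112, 105, 100, 128, 121, 76, 109, 180, 185, 182, 179, 181, 183, 184, 183, 183, 183, 183]
jaw before [111, 111, 111, 111, 111, 111, 111, 111, 111, 111, 111, 111, 109, 108, 109, 110, 109, 107, 108, 107, 108, 108, 108, 108, 110, 110, 111, 111, 114, 96, 87, 106, 209, 218, 212, 212, 214, 225, 156, 61, 67, 69, 65, 79, 160, 148]
after [119, 116, 117, 114, 106, 99, 99, 95, 88, 86, 86, 88, 76, 180, 189, 182, 181, 177, 176, 149, 156, 133, 88, 80, 84, 83, 83, 82, 83, 87, 58, 69, 94, 83, 70, 68, 68, 69, 68, 69, 68, 68, 66, 64, 64, 60]
mm/px jaw [-3.16513896] tab [-3.08866232]
```

The jaw edge moved 18.9 px × 3.17 = 59.7 mm, so the bar is fully back. Now the module.

Run:
```python
from h import *
print(env.line_to(P3(MOD,.094),.12,until_force=8));st()
env.gripper_to(0.0,35);st()
s=env.get_state()
e=np.array(s["ee_pos"])
env.line_to(P3(e,.11),.05);st()
env.line_to(P3(e,.27),.18);st()
p,d=camera("side");cv2.imwrite("pics/s4.png",cv2.resize(p[60:240,230:440],None,fx=3.3,fy=3.3))
```

```text
False
t 12.7 [ 0.4887 -0.3488  0.0947] w 0.0700 g 0.0 F [-0.3  0.5 -0.6]
t 13.4 [ 0.4884 -0.3486  0.0941] w 0.0300 g 35.0 F [-0.6 -0.2  1.9]
t 13.8 [ 0.4884 -0.3486  0.1103] w 0.0302 g 35.0 F [ 0.4  0.4 -3.7]
t 14.9 [ 0.4878 -0.3482  0.2687] w 0.0299 g 35.0 F [ 0.4 -1.5 -3.5]
```

View pics/s4.png

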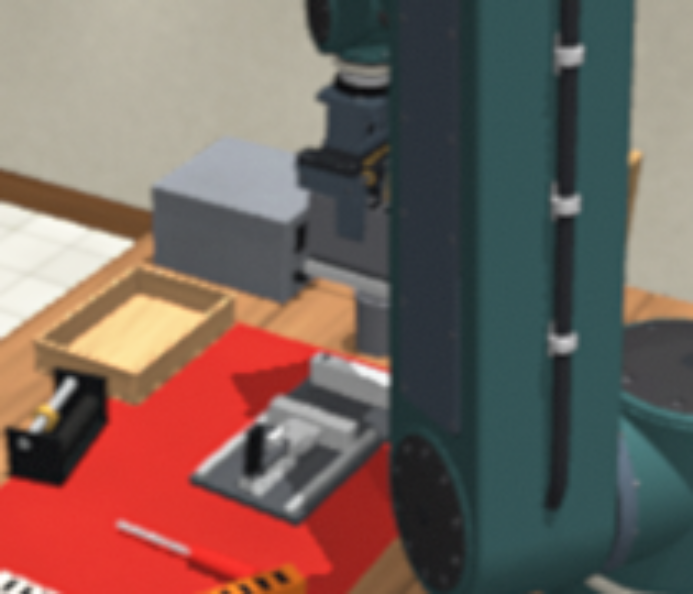

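The module is held clear of the clamp (3.5 N weight, 30 mm width). Next I carry it above the bay and look.

Run:
```python
from h import *
env.move_to(P3(BAY,.27),down(RY,-1));st()
env.line_to(P3(BAY,.165),.15);s=st()
p,d=camera("side");q=cloud("side",d)
cv2.imwrite("pics/s5.png",cv2.resize(p[170:310,170:340],None,fx=4.2,fy=4.2))
np.save("s5.npy",d);cv2.imwrite("s5full.png",p)
pt,dt=camera("top");cv2.imwrite("t5full.png",pt);Q=cloud("top",dt)
for n,C in(("side",q),("top",Q)):
    print(n,"modface",fit(n,C,box(C,.45,.64,.235,.30,.1,.18),.14))
```

```text
t 17.1 [0.5436 0.2648 0.27  ] w 0.0299 g 35.0 F [-0.1 -0.3 -3.7]
t 18.0 [0.5439 0.2657 0.1659] w 0.0301 g 35.0 F [-0.3 -0.1 -2.7]
side modface (array([526.2, 279.3]), array([529.5, 286.8]), array([112.8, 140.9]), 'axis -4.1', 'z 140.5', 561)Traceback (most recent call last):
  File "<stdin>", line 9, in <module>
  File "h.py", line 19, in fit
    k,l,s,_=cv2.connectedComponentsWithStats(m.astype(np.uint8));b=1+s[1:,4].argmax();v,u=np.where(l==b)
                                                                     ~~~~~~~~~~~~~~^^
ValueError: attempt to get argmax of an empty sequence
```

View pics/s5.png

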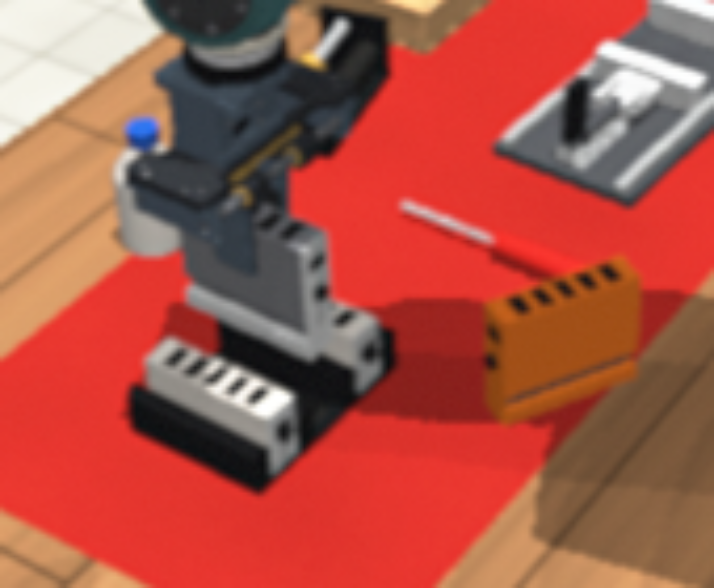

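The module hangs upright over the middle bay, parallel to the short modules. I check its x extent against the rack, then lower with force checks.

Run:
```python
from h import *
q=cloud("side",np.load("s5.npy"))
for nm,b in dict(mod=(.42,.68,.265,.30,.09,.125),B=(.42,.68,.295,.35,.05,.068),rack=(.42,.68,.34,.37,.015,.04)).items():
    x=q[box(q,*b)];print(nm,len(x),"x pct",np.percentile(x[:,0],[2,98]).round(4),"ymed",np.median(x[:,1]).round(4))
print(env.line_to(P3(BAY,.122),.1,until_force=6));st()
for z in(.11,.10,.094):
    h=env.line_to(P3(BAY,z),.06,until_force=6);s=st()
    if h:print("contact");break
```

```text
mod 269 x pct [0.4818 0.604 ] ymed 0.2808
B 327 x pct [0.4844 0.6059] ymed 0.326
rack 206 x pct [0.4824 0.6097] ymed 0.3541
False
t 18.7 [0.5434 0.2655 0.122 ] w 0.0298 g 35.0 F [ 0.1  0.6 -3.8]
t 19.0 [0.5431 0.2654 0.1097] w 0.0298 g 35.0 F [ 0.5  0.1 -2.6]
t 19.4 [0.543  0.2654 0.0995] w 0.0299 g 35.0 F [-0.3  0.1 -4.3]
t 19.6 [0.5431 0.2654 0.0936] w 0.0300 g 35.0 F [-1.2  0.1 -3.7]
```

Run:
```python
from h import *
B=BAY+[.002,0]
env.line_to(P3(B,.0925),.02)
print(env.line_to(P3(B,.084),.015,until_force=3));s=st()
p,d=camera("side");cv2.imwrite("pics/s6.png",cv2.resize(p[190:310,170:310],None,fx=5,fy=5));q=cloud("side",d)
m=q[box(q,.42,.68,.265,.30,.06,.1)];print(len(m),np.percentile(m[:,0],[2,98]))
```

```text
True
t 20.3 [0.5454 0.2656 0.0879] w 0.0301 g 35.0 F [-0.8 -0.5  7.3]
219 [0.48005965 0.6009837 ]
```

View pics/s6.png

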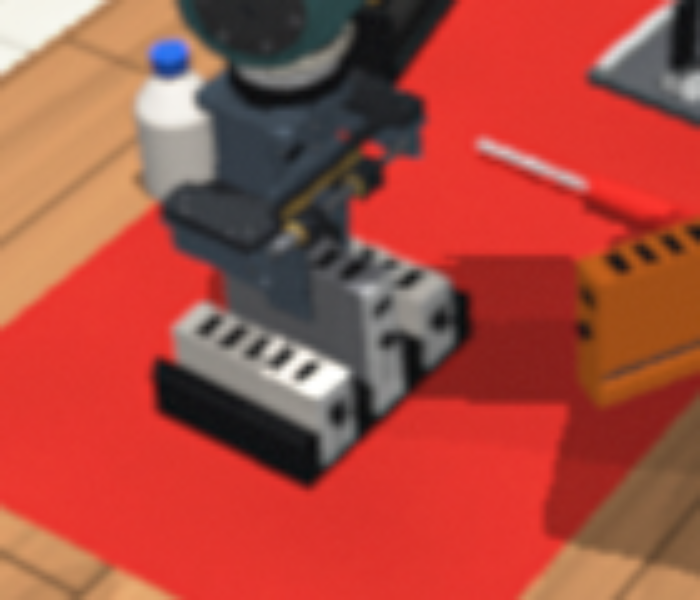

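Contact came at TCP 0.0879, exactly the 0.088 expected for the bay floor, and the module sits in the middle bay. I release, retreat and check.

Run:
```python
from h import *
env.gripper_to(.046);st()
p=np.array(env.get_state()["ee_pos"]);env.line_to(P3(p,.2),.12)
env.line_to(P3(p,.28),.2)
env.move_j(np.array([-1.248,.379,1.734,0,1.028,-.033]));env.pause(.3);st()
for n in("side","top"):
    p,d=camera(n);C=cloud(n,d)
    print(n,"mod",fit(n,C,box(C,.45,.64,.235,.30,.1,.13),.111));print(n,"A",fit(n,C,box(C,.45,.64,.16,.24,.054,.08),.064));print(n,"B",fit(n,C,box(C,.45,.64,.295,.35,.054,.08),.064));print(n,"tab",fit(n,C,box(C,.45,.54,-.2,-.09,.08,.105),.094))
    cv2.imwrite(f"pics/{n}7.png",p)
```

```text
t 20.8 [0.5447 0.2653 0.0873] w 0.0459 g 0.0 F [ 0.  -0.3  0. ]
t 26.1 [ 0.2443 -0.6562  0.231 ] w 0.0463 g 0.0 F [-1.4 -0.4  0.6]
side mod (array([540.9, 272.7]), array([542. , 273.8]), array([ 41.6, 129.8]), 'axis -1.7', 'z 110.0', 314)
side A (array([524.5, 210.3]), array([538.5, 205.6]), array([ 36.2, 129.5]), 'axis -9.8', 'z 63.3', 133)
side B (array([542. , 324.5]), array([543. , 325.4]), array([ 40. , 129.3]), 'axis -2.1', 'z 63.1', 312)
side tab (array([ 493. , -123.8]), array([ 491.1, -121.7]), array([18.7, 46.9]), 'axis -74.4', 'z 90.5', 32)
top mod (array([544., 267.]), array([543.5, 266.8]), array([ 32. , 122.6]), 'axis -0.5', 'z 111.2', 416)
top A (array([542.3, 211.7]), array([542.3, 211.2]), array([ 32.1, 121. ]), 'axis -1.1', 'z 64.2', 382)
top B (array([543.8, 319.6]), array([544. , 319.4]), array([ 32. , 122.8]), 'axis -0.7', 'z 64.2', 390)
top tab (array([ 496. , -131.7]), array([ 495.9, -130.8]), array([12.4, 27.8]), 'axis 89.4', 'z 94.4', 43)
```

View pics/top7.png

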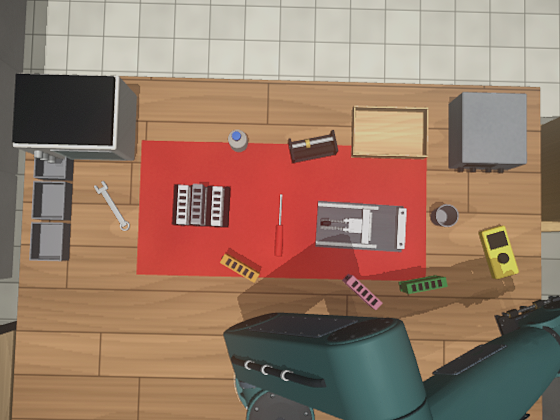

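The module stands in the middle bay with its top at 111 mm (6 + 105) and level with its neighbours. The bar is back and nothing else has moved. Handing in.

```bash
python3 -c "
from rig import env;print(env.finish_job())"
```

```text
the job is handed in; nothing more can be done
None
```

The job is handed in: the clamp bar is back (59.7 mm measured, after hitting its stop), the module stands upright on the floor of the rack's middle bay, level with its neighbours, and everything is let go with nothing else disturbed.

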